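Clear the rolling mat: slide the pepper mill and the oil bottle back into their row

TASK

The pastry is about to be rolled out and your hands are floury, so grip and lift nothing: with the fingertips, low down near the foot so that they slide without tipping, gently push the tall pepper mill and the tall oil bottle off the rolling mat and into the gap between the flour canister and the pasta jar. Both must end standing upright, right back against the raised shelf at the rear of the worktop, side by side in either order. Leave everything else where it stands, and finish with the hand clear.

Things in the scene. Friction and masses are not known exactly. Their poses are not given: they have to be found in the camera images.
- pepper_mill: Turned dark-wood pepper mill, 239 mm tall, 0.27 to 0.47 kg, loose, standing on the flat rolling mat. Round foot 58 mm across up to 36 mm high; above it a waist 38 mm across at 75 mm, a swell of 50 mm at 150 mm, and a round head 56 mm across. Pushed 40 mm up or higher it may tip; pushed within about 25 mm of the worktop it slides. Origin: centre of its underside; z up its axis.
- oil_bottle: Green glass oil bottle, black cap, paper label, 275 mm tall, 0.46 to 0.81 kg, loose, standing on the flat rolling mat. Straight round body 62 mm across up to about 170 mm high, then a shoulder and thin neck. Pushed 40 mm up or higher it may tip; pushed within about 25 mm of the worktop it slides. Origin: centre of its underside; z up its axis.
- back_shelf: Raised shelf across the rear of the worktop, fixed: white front, wooden top, 100 mm high, 170 mm deep, 1300 mm long, with cups and tins on it. Origin at the middle of its length, at the foot of its front face; x points away from the robot into the shelf (slightly turned at times), y along its length to the left, z up. Its front face is the plane x = 0 of this frame.
- flour_canister: White ceramic flour canister with a wooden lid and knob, 1.5 kg, loose, must stay. Round, 110 mm in diameter (lid 112 mm), 171 mm tall with its knob. It stands just in front of the raised shelf at one end of the gap (left or right). Origin at the centre of its underside.
- pasta_jar: Clear glass pasta jar with a cork lid, 1.3 kg, loose, must stay. Round, 100 mm in diameter, 227 mm tall. It stands just in front of the raised shelf at the other end of the gap; the open gap between canister and jar is 335 to 365 mm. Origin at the centre of its underside.
- pastry_cutter: Round steel pastry cutter, an open ring 73 mm in diameter and 39 mm high, loose, on the rolling mat between the mill and the bottle, must stay. Origin at the centre of its underside.
- rolling_pin: Wooden rolling pin, 410 mm long with its handles, 48 mm thick, lying roughly along x at the right of the mat, loose, must stay. Origin under its middle.
- pastry_brush: Pastry brush lying at the left of the mat roughly along x, about 200 mm long and under 30 mm high, loose, must stay. Origin under its middle.
- muffin_tin: Dark muffin tin with six cups, 200 x 290 mm, 40 mm high, loose, far left, must stay. Origin at the centre of its underside.
- measuring_jug: Clear plastic measuring jug, 120 mm across the rim, 140 mm tall, with a white handle, loose, far right, must stay. Origin at the centre of its underside.
- latte_mug: Tall white mug, 86 mm across the rim, 150 mm tall, loose, standing on top of the raised shelf, must stay. Origin at the centre of its underside.
Mind the look-alikes: they are no part of the job. What is shaped like the pasta_jar but turquoise is not meant. Leave any pink look-alike of the flour_canister alone.

How it is judged (in metres and radians):
At the end, for the whole second after the job is handed in: The pepper mill and the oil bottle both stand upright and at rest on the worktop (within 3 degrees), between the flour canister and the pasta jar, their feet against the front of the raised shelf (within 12 mm); everything else is within 20 mm of where it started (x of pepper_mill in the frame of back_shelf between -0.041 and 0 m and angle between each of pepper_mill, oil_bottle's own z axis and vertical below 0.05 rad and height (world z) of each of pepper_mill, oil_bottle below 0.004 m and linear speed of each of pepper_mill, oil_bottle below 0.01 m/s and ((y of pepper_mill in the frame of flour_canister below -0.08 m and y of pepper_mill in the frame of pasta_jar above 0.075 m) or (y of pepper_mill in the frame of flour_canister above 0.08 m and y of pepper_mill in the frame of pasta_jar below -0.075 m)) and x of oil_bottle in the frame of back_shelf between -0.043 and 0 m and ((y of oil_bottle in the frame of flour_canister below -0.08 m and y of oil_bottle in the frame of pasta_jar above 0.075 m) or (y of oil_bottle in the frame of flour_canister above 0.08 m and y of oil_bottle in the frame of pasta_jar below -0.075 m)) and distance of each of flour_canister, pasta_jar, pastry_cutter, rolling_pin, pastry_brush, muffin_tin, measuring_jug, latte_mug from where it was at the start of the episode below 0.02 m); the robot touches nothing.
It fails at once if the mill or the bottle is tipped (leans more than 15 degrees) (angle between any of pepper_mill, oil_bottle's own z axis and vertical above 0.26 rad).
It fails at once if the mill or the bottle is lifted off the worktop (height (world z) of any of pepper_mill, oil_bottle above 0.012 m).
It fails at once if the mill or the bottle is gripped or pressed hard (over 35 N from the fingers) (contact force between the fingers and pepper_mill above 35 N or contact force between the fingers and oil_bottle above 35 N).
It fails at once if the flour canister or the pasta jar is moved more than 20 mm (distance of any of flour_canister, pasta_jar from where it was at the start of the episode above 0.02 m).
It fails at once if another thing on the worktop or shelf is moved more than 20 mm (distance of any of pastry_cutter, rolling_pin, pastry_brush, muffin_tin, measuring_jug, latte_mug from where it was at the start of the episode above 0.02 m).
It also fails if it takes over 59 s, if anything falls off the work surface, if the arm or the gripper's body presses on something with over 40 N, if the wrist force passes 120 N, or if a joint passes its speed limit or range.

ROBOT

A 6-joint arm with a two-finger parallel gripper is mounted at the origin on the work surface. World frame = base frame: x ahead of the robot, y to its left, z up, the work surface at z = 0. Lengths are in mm, angles in rad, forces in N, time in s.
With the tool pointing down it reaches from about 350 to 775 mm from the base axis. Payload 5.5 kg.
Tool frame: the origin (TCP) lies on the centre line of the jaws, within the pads' length; the fingertips stand 14 mm ahead of it and the grasp point (between the pads) lies 5 mm behind it; z points along the fingers, y is the line along which they close (so a half turn about z gives the same grasp; the last joint's range is limited). The gripper opens to 85 mm and grips with 20 to 120 N. Pads are 22 mm wide; open, the fingers measure 114 mm over their backs; the gripper's body (76 mm by 85 mm) begins 54 mm behind the grasp point. The pads swing forward as they close: fully open they stand 13 mm farther back than shut.
Start: joints at [1.057, 0.313, 0.046, 1.304, 0, 1.431], TCP at [209.991, 535.326, 245.323] pointing down, gripper open.
Joint ranges: [-2.76, 2.76], [-0.86, 1.69], [-1.03, 1.26], [-2.2, 2.34], [-1.47, 1.5], [-3.14, 3.14]. Speed limits (rad/s): [2.57, 2.57, 3.14, 3.14, 3.14, 3.14].

INTERFACE

Orientations are given as a 3x3 rotation matrix whose columns are the frame's x, y, z axes.
In Python, from station import env gives the robot as it stands.
- The arm moves only by the tool jog_arm, never from a script. Its argument "steps" is a list of rows, each an object of numbers: "x", "y", "z": the shift along the tool's x, y, z in mm; "ax", "ay", "az": the turn, a rotation vector about the tool's x, y, z in rad. In form: [{"x": .., "y": .., "z": .., "ax": .., "ay": .., "az": ..}, ...]. A call has 1 to 10 rows; each row shifts and turns the commanded pose from where the row before left it, along the tool's axes as they then stand; what a row does not reach is not made up. A row lasts 1/10 s, in which the tool goes at most 50 mm and 8.59 degrees, less where a joint would pass 70% of its speed; a pose out of reach is approached as far as the arm can. A call is refused whole if a number of a shift passes 50 or a number of a turn 0.15, either way. A call with a gripper value outside its range is refused whole. "hand" is the closure in counts, from 0 (fully open) to 255 (shut), set as the call begins (left out, the last holds). The fingers move at their own pace and stop on an object; the grip force is fixed at half the most. Time passes only in rows, so rows that do not move let the fingers close. It gives the time, the measured TCP pose, the force, the opening and the grip force at its end, in the units of the state.
- env.read_state(): the state, without advancing time (a new reading comes with each control period).
- env.camera(name): name is "scene" or "top" or "wrist"; returns the picture (420x560x3 uint8, red, green, blue); there is no depth.
- env.calibration(name): a dict with "camera_matrix" (3x3 intrinsics, pixels), "k1" (the pictures are not rectified: a ray, as slopes to the right and down, at radius r is drawn at 1 + k1 r^2 times it, then the intrinsics apply), "T" (4x4, takes a point from camera to world coordinates); the wrist camera has in their place "mount" (4x4, takes a point from camera to tool coordinates, whose origin is the TCP and whose axes are the flange's). Camera axes: x right, y up, looking along -z (the intrinsics and any distortion apply to the point x, -y, -z); pixel columns grow to the right and rows downward; lengths in mm; the calibration is good to about 2 mm. A picture is of the moment at which its call begins: read the wrist's pose just before it. calibration takes no time and is no camera call.
- env.close_job(): hands the job in; it is judged then, once.
The state is a dict: "t": time; "joint_positions": joint angles; "qvel": joint speeds; "joint_efforts": joint torques, N m; "tcp_pos": TCP position; "tool_rot": TCP orientation; "ft_force": force on the tool from outside, world axes, zero at the start; "moment": the same for the moment, N m; "width": finger opening in mm; "finger_force": force on a finger pad.
Only numpy, scipy, OpenCV 4.12 (cv2) and the standard library are available. Lean on these libraries where they do the work, as an engineer would, in place of code of your own. Each camera call takes 0.05 s, during which the arm holds its last target. There are 200 camera calls.

## Working session

There is one attempt and no reset: what is moved stays moved. The work goes in short steps, Python scripts to look and compute and a tool call to move; the robot and the scene stay as the last step left them, time stands still between calls to the robot, and variables do not carry over. Pictures are saved under pics/ and viewed, at most 10 in all, crops included, and the job is handed in when it is done.

Besides the shell and the picture viewer there is one more tool, called after "Emit:" by a JSON object that holds its "op" and its "data". jog_arm: Moves the arm, as the interface text tells. Its arguments: {"type":"object","properties":{"steps":{"type":"array","items":{"type":"object","properties":{"x":{"type":"number"},"y":{"type":"number"},"z":{"type":"number"},"ax":{"type":"number"},"ay":{"type":"number"},"az":{"type":"number"}}}},"hand":{"type":"number"}},"required":["steps"]}

```bash
mkdir -p pics; ls
python3 - <<'E'
from station import env
import cv2,numpy as np
np.set_printoptions(precision=4,suppress=True)
s=env.read_state();print(s['t'],s['tcp_pos'],s['tool_rot'],s['ft_force'],s['width'])
for n in('scene','top'):
    cv2.imwrite(f'pics/{n}0.png',env.camera(n)[:,:,::-1]);print(n,env.calibration(n))
print(env.calibration('wrist'))
E
```

```text
pics
0.0 [209.734  534.8526 244.404 ] [[-0.9309  0.3652 -0.0009]
 [ 0.3652  0.9309 -0.0016]
 [ 0.0002 -0.0018 -1.    ]] [ 0.9531 -0.7714  0.1719] 85.39880447191742
scene {'camera_matrix': array([[502.0762,   0.    , 280.8717],
       [  0.    , 502.0762, 214.2346],
       [  0.    ,   0.    ,   1.    ]]), 'k1': -0.09600873047864504, 'T': array([[    0.854 ,    -0.2794,     0.4389,  1222.9819],
       [    0.5202,     0.4731,    -0.711 , -1131.8784],
       [   -0.009 ,     0.8355,     0.5494,   968.4006],
       [    0.    ,     0.    ,     0.    ,     1.    ]])}
top {'camera_matrix': array([[487.577 ,   0.    , 279.3948],
       [  0.    , 487.577 , 207.3175],
       [  0.    ,   0.    ,   1.    ]]), 'k1': -0.08046101824274175, 'T': array([[  -0.0164,    0.9883,   -0.1513,  273.2519],
       [  -0.9997,   -0.019 ,   -0.016 ,  -13.9017],
       [  -0.0187,    0.151 ,    0.9884, 1635.7587],
       [   0.    ,    0.    ,    0.    ,    1.    ]])}
{'camera_matrix': array([[298.2375,   0.    , 280.5997],
       [  0.    , 298.2375, 211.7605],
       [  0.    ,   0.    ,   1.    ]]), 'k1': -0.0464486896257056, 'mount': array([[  -0.0003,    0.9471,    0.321 ,   82.9961],
       [   1.    ,    0.0001,    0.0006,    0.2353],
       [   0.0006,    0.321 ,   -0.9471, -128.7691],
       [   0.    ,    0.    ,    0.    ,    1.    ]])}
```

View pics/scene0.png

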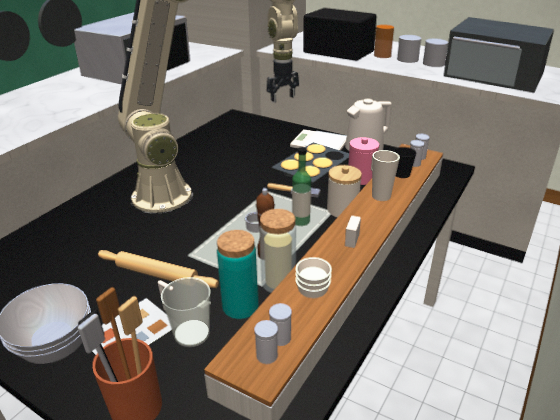

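View pics/top0.png

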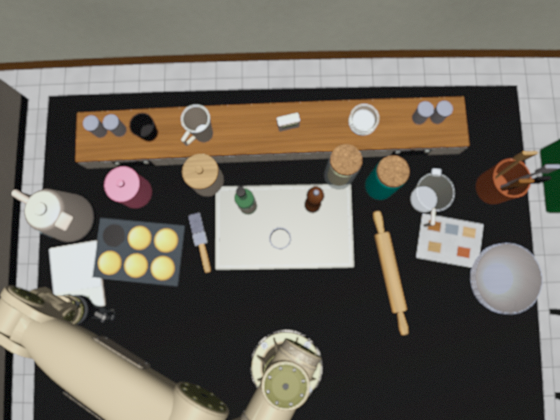

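The top view shows the bottle (cap about 240,190; foot near 248,208), the mill (head 315,192; foot near 314,208), the canister (202,175), the pasta jar (345,165), the cutter (280,238), and the shelf above them. I'll zoom in and overlay a grid at z=0.

```bash
cat > h.py <<'E'
import numpy as np,cv2
from station import env
np.set_printoptions(precision=2,suppress=True)
def proj(n,P):
    c=env.calibration(n);T=c['T'];p=(np.atleast_2d(P)-T[:3,3])@T[:3,:3]
    s=np.c_[p[:,0],-p[:,1]]/-p[:,2:3];r2=(s**2).sum(1,keepdims=True);s=s*(1+c['k1']*r2)
    K=c['camera_matrix'];return s*[K[0,0],K[1,1]]+K[:2,2]
def ray(n,uv):
    c=env.calibration(n);T=c['T'];K=c['camera_matrix']
    d=(np.atleast_2d(uv)-K[:2,2])/[K[0,0],K[1,1]];s=d.copy()
    for _ in range(20): s=d/(1+c['k1']*(s**2).sum(1,keepdims=True))
    return T[:3,3],np.c_[s[:,0],-s[:,1],-np.ones(len(s))]@T[:3,:3].T
def onz(n,uv,z):
    o,d=ray(n,uv);return o+d*((z-o[2])/d[:,2:3])
E
python3 - <<'E'
from h import *
a=cv2.imread('pics/top0.png')[120:280,170:370]
a=cv2.resize(a,None,fx=4,fy=3.75,interpolation=cv2.INTER_CUBIC);cv2.imwrite('pics/c1.png',a[:600])
b=cv2.imread('pics/scene0.png')[150:300,180:380]
cv2.imwrite('pics/c2.png',cv2.resize(b,None,fx=4,fy=4,interpolation=cv2.INTER_CUBIC))
E
```

```text
(no output)
```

View pics/c1.png

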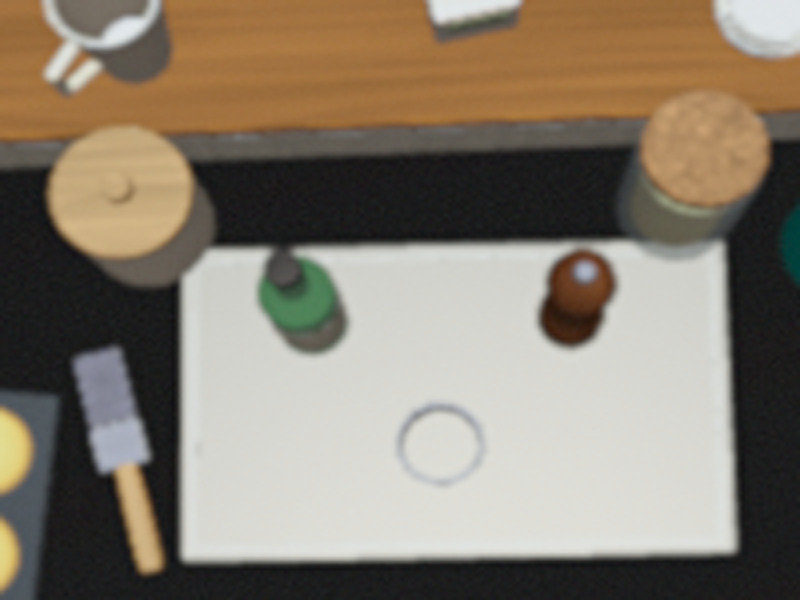

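View pics/c2.png

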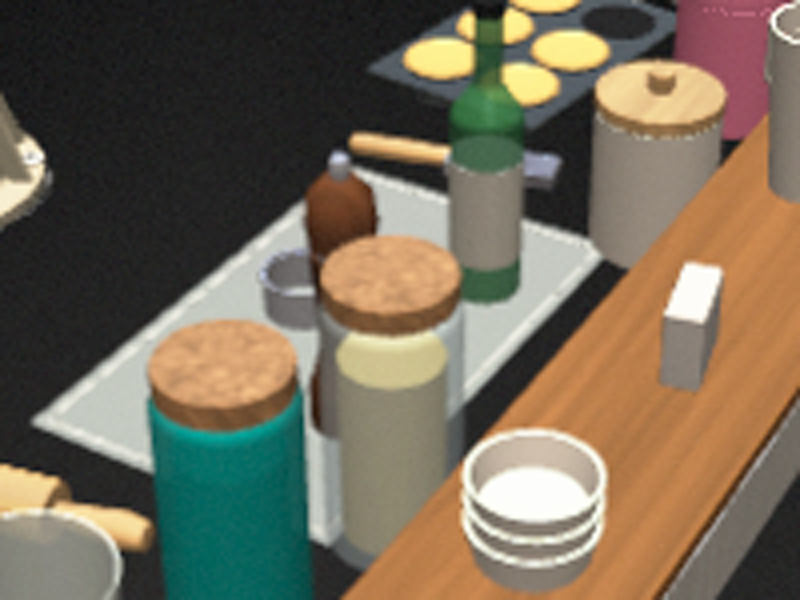

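Run:
```python
from h import *
f={'bottle_foot':(311,317,0),'bottle_should':(298,292,170),'mill_foot':(571,313,0),'mill_foot36':(571,311,10),'mill_head':(582,285,215),'jar_lid':(705,149,215),'jar_foot':(672,203,0),
'can_lid':(122,191,148),'can_foot':(152,225,0),'cutter':(440,444,20),'shelf0a':(20,168,0),'shelf0b':(600,148,0),'shelfta':(20,138,100),'shelftb':(600,121,100),
'brush_a':(97,350,10),'brush_b':(150,570,10),'mugtop':(105,0,250),'mat_tl':(180,248,2),'mat_br':(737,552,2)}
for k,(x,y,z) in f.items(): print(k,onz('top',(170+x/4,120+y/3.75),z)[0])
# scene checks
for k,(x,y),z in[('bottle foot near edge',(488,302),0),('can foot',(640,262),0),('jar foot bottom',(385,572),0),('head',(342,210),215)]:
    print(k,onz('scene',(180+x/4,150+y/4),z)[0])
```

```text
bottle_foot [535.37 120.18   0.  ]
bottle_should [528.95 116.07 170.  ]
mill_foot [ 534.76 -100.81    0.  ]
mill_foot36 [ 534.99 -100.33   10.  ]
mill_head [522.58 -98.11 215.  ]
jar_lid [ 630.95 -193.22  215.  ]
jar_foot [ 634.89 -190.09    0.  ]
can_lid [621.41 256.16 148.  ]
can_foot [623.5  256.72   0.  ]
cutter [416.19  12.04  20.  ]
shelf0a [679.91 372.44   0.  ]
shelf0b [ 687.77 -129.96    0.  ]
shelfta [681.9  349.35 100.  ]
shelftb [ 686.44 -123.6   100.  ]
brush_a [507.13 301.21  10.  ]
brush_b [309.18 255.19  10.  ]
mugtop [753.55 252.2  250.  ]
mat_tl [601.09 232.1    2.  ]
mat_br [ 317.01 -233.22    2.  ]
bottle foot near edge [547.3   98.55   0.  ]
can foot [631.54 219.75   0.  ]
jar foot bottom [ 649.89 -232.95    0.  ]
head [ 552.11 -127.21  215.  ]
```

Emit:
{"op": "jog_arm", "data": {"hand": 150, "steps": [{"az": -0.125}, {"az": -0.125}, {"az": -0.124}, {"ay": -0.13}, {"ay": -0.13}, {"ay": -0.13}, {"ay": -0.13}, {"ay": -0.124}, {}]}}

```text
$.steps[0]: bad value
```

```bash
cat >> h.py <<'E'
def go(*t,d=None):
    s=env.read_state();R=np.array(s['tool_rot']);p=np.array(s['tcp_pos'])
    print('t',s['t'],'p',p,'zax',R[:,2],'xax',R[:,0],'F',s['ft_force'],'w',s['width'])
    for a in t:
        a=np.array(a,float);print(a,'shift tool',R.T@(a-p));p=a
E
python3 -c "
from h import *
go((430,119,245),(455,119,20))"
```

```text
t 0.1 p [209.76 534.91 244.5 ] zax [-0. -0. -1.] xax [-0.93  0.37  0.  ] F [ 0.18  0.66 -0.01] w 85.26452318699428
[430. 119. 245.] shift tool [-356.91 -306.76   -0.09]
[455. 119.  20.] shift tool [-23.33   9.5  224.98]
```

Emit:
{"op": "jog_arm", "data": {"hand": 150, "steps": [{"x": 0, "y": 0, "z": 0, "ax": 0, "ay": 0, "az": -0.125}, {"x": 0, "y": 0, "z": 0, "ax": 0, "ay": 0, "az": -0.125}, {"x": 0, "y": 0, "z": 0, "ax": 0, "ay": 0, "az": -0.124}, {"x": 0, "y": 0, "z": 0, "ax": 0, "ay": -0.13, "az": 0}, {"x": 0, "y": 0, "z": 0, "ax": 0, "ay": -0.13, "az": 0}, {"x": 0, "y": 0, "z": 0, "ax": 0, "ay": -0.13, "az": 0}, {"x": 0, "y": 0, "z": 0, "ax": 0, "ay": -0.13, "az": 0}, {"x": 0, "y": 0, "z": 0, "ax": 0, "ay": -0.124, "az": 0}, {"x": 0, "y": 0, "z": 0, "ax": 0, "ay": 0, "az": 0}]}}

```text
t: 1.0
tcp_pos: [207.3, 534.1, 242.7]
tool_rot: [[-0.8, -0.004, 0.6], [-0.006, 1.0, -0.001], [-0.6, -0.005, -0.8]]
ft_force: [-0.1, 0.3, -0.5]
width: 35.3
finger_force: 0.0
```

```bash
python3 -c "
from h import *
go((430,119,245),(455,119,20))"
```

```text
t 1.0 p [207.27 534.06 242.72] zax [ 0.6 -0.  -0.8] xax [-0.8  -0.01 -0.6 ] F [-0.06  0.28 -0.47] w 35.33278893168832
[430. 119. 245.] shift tool [-176.92 -416.02  132.35]
[455. 119.  20.] shift tool [115.02   0.97 194.99]
```

Emit:
{"op": "jog_arm", "data": {"steps": [{"x": -17.7, "y": -41.6, "z": 13.2, "ax": 0, "ay": 0, "az": 0}, {"x": -17.7, "y": -41.6, "z": 13.2, "ax": 0, "ay": 0, "az": 0}, {"x": -17.7, "y": -41.6, "z": 13.2, "ax": 0, "ay": 0, "az": 0}, {"x": -17.7, "y": -41.6, "z": 13.2, "ax": 0, "ay": 0, "az": 0}, {"x": -17.7, "y": -41.6, "z": 13.2, "ax": 0, "ay": 0, "az": 0}, {"x": -17.7, "y": -41.6, "z": 13.2, "ax": 0, "ay": 0, "az": 0}, {"x": -17.7, "y": -41.6, "z": 13.2, "ax": 0, "ay": 0, "az": 0}, {"x": -17.7, "y": -41.6, "z": 13.2, "ax": 0, "ay": 0, "az": 0}, {"x": -17.7, "y": -41.6, "z": 13.2, "ax": 0, "ay": 0, "az": 0}, {"x": -17.7, "y": -41.6, "z": 13.2, "ax": 0, "ay": 0, "az": 0}]}}

```text
t: 2.0
tcp_pos: [431.5, 117.6, 247.3]
tool_rot: [[-0.798, -0.001, 0.602], [0.0, 1.0, 0.002], [-0.602, 0.002, -0.798]]
ft_force: [1.0, 1.0, -0.1]
width: 35.4
finger_force: 0.0
```

```bash
python3 -c "
from h import *
cv2.imwrite('pics/w1.png',env.camera('wrist')[:,:,::-1])
go((440,119,245),(440,119,60))"
```

```text
t 2.05 p [435.49 108.48 248.17] zax [ 0.6  -0.01 -0.8 ] xax [-0.8   0.01 -0.6 ] F [ 2.15 -0.79  1.44] w 35.01691068196742
[440. 119. 245.] shift tool [-1.55 10.6   5.13]
[440. 119.  60.] shift tool [111.76   0.35 147.43]
```

Emit:
{"op": "jog_arm", "data": {"steps": [{"x": 0, "y": 0, "z": 0, "ax": 0, "ay": 0, "az": 0}, {"x": 0, "y": 0, "z": 0, "ax": 0, "ay": 0, "az": 0}, {"x": 0, "y": 0, "z": 0, "ax": 0, "ay": 0, "az": 0}]}}

```text
t: 2.35
tcp_pos: [430.4, 120.6, 245.9]
tool_rot: [[-0.8, -0.003, 0.6], [-0.002, 1.0, 0.002], [-0.6, 0.001, -0.8]]
ft_force: [-0.9, -0.0, 0.4]
width: 34.8
finger_force: 0.0
```

View pics/w1.png

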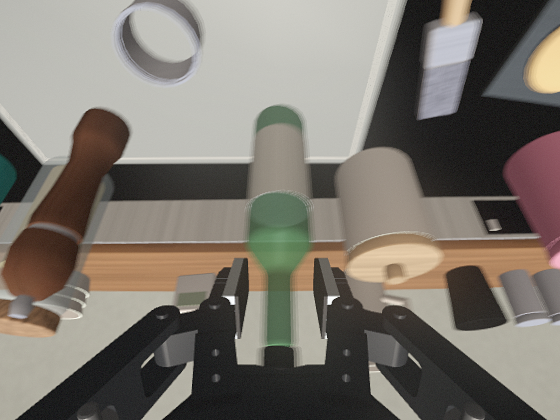

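The wrist view shows the bottle (280,110–350) lined up between the fingers (240 and 322), with the mill at left and the canister at right. Now I descend.

Emit:
{"op": "jog_arm", "data": {"steps": [{"x": 22.3, "y": 0, "z": 29.8, "ax": 0, "ay": 0, "az": 0}, {"x": 22.3, "y": 0, "z": 29.8, "ax": 0, "ay": 0, "az": 0}, {"x": 22.3, "y": 0, "z": 29.8, "ax": 0, "ay": 0, "az": 0}, {"x": 22.3, "y": 0, "z": 29.8, "ax": 0, "ay": 0, "az": 0}, {"x": 22.3, "y": 0, "z": 29.8, "ax": 0, "ay": 0, "az": 0}, {"x": 6, "y": 0, "z": 8, "ax": 0, "ay": 0, "az": 0}, {"x": 6, "y": 0, "z": 8, "ax": 0, "ay": 0, "az": 0}, {"x": 0, "y": 0, "z": 0, "ax": 0, "ay": 0, "az": 0}, {"x": 0, "y": 0, "z": 0, "ax": 0, "ay": 0, "az": 0}, {"x": 0, "y": 0, "z": 0, "ax": 0, "ay": 0, "az": 0}]}}

```text
t: 3.35
tcp_pos: [465.1, 138.4, 80.4]
tool_rot: [[-0.835, 0.01, 0.551], [0.0, 1.0, -0.018], [-0.551, -0.015, -0.835]]
ft_force: [-0.2, -0.2, 0.8]
width: 35.0
finger_force: 0.0
```

```bash
python3 -c "
from h import *
a=env.camera('scene')[170:290,190:350,::-1];b=env.camera('wrist')[:,:,::-1]
go((440,119,24))
a=cv2.resize(a,(400,300),interpolation=cv2.INTER_CUBIC);b=cv2.resize(b,(400,300))
cv2.imwrite('pics/d1.png',np.hstack([a,b]))"
```

```text
t 3.45 p [465.26 138.14  80.41] zax [ 0.55 -0.02 -0.83] xax [-0.83  0.   -0.55] F [ 0.38 -0.42  0.56] w 35.1577695398576
[440. 119.  24.] shift tool [ 52.13 -18.59  33.51]
```

View pics/d1.png

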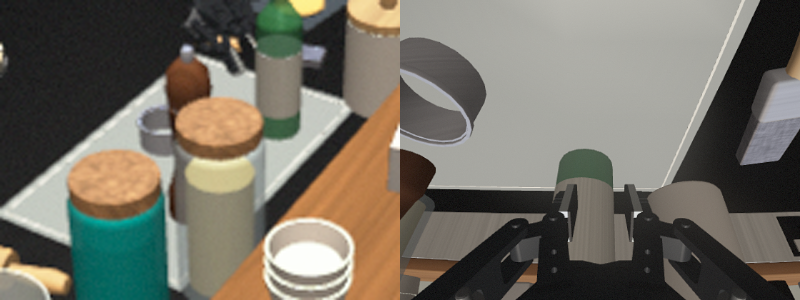

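```bash
python3 -c "
from h import *
s=env.read_state();print(s['joint_positions'])"
```

```text
[ 0.2  -0.03 -1.03  0.   -0.13  0.17]
```

Emit:
{"op": "jog_arm", "data": {"steps": [{"x": 0, "y": -9, "z": 0, "ax": 0, "ay": 0.06, "az": 0}, {"x": 0, "y": -10, "z": 0, "ax": 0, "ay": 0.02, "az": 0}, {"x": 5, "y": 0, "z": 8.5, "ax": 0, "ay": 0, "az": 0}, {"x": 5, "y": 0, "z": 8.5, "ax": 0, "ay": 0, "az": 0}, {"x": 0, "y": 0, "z": 0, "ax": 0, "ay": 0, "az": 0}, {"x": 0, "y": 0, "z": 0, "ax": 0, "ay": 0, "az": 0}]}}

```text
t: 4.05
tcp_pos: [464.1, 118.7, 60.2]
tool_rot: [[-0.877, 0.011, 0.481], [0.002, 1.0, -0.018], [-0.481, -0.015, -0.877]]
ft_force: [0.8, 0.2, -0.1]
width: 35.5
finger_force: 0.0
```

```bash
python3 -c "
from h import *
s=env.read_state();print(s['joint_positions'])
go((465,119,26))"
```

```text
[ 0.13  0.02 -0.99  0.07 -0.08  0.12]
t 4.05 p [464.11 118.71  60.23] zax [ 0.48 -0.02 -0.88] xax [-0.88  0.   -0.48] F [ 0.78  0.22 -0.15] w 35.52194864496638
[465. 119.  26.] shift tool [15.67  0.82 30.43]
```

Emit:
{"op": "jog_arm", "data": {"steps": [{"x": 5.2, "y": 0, "z": 10, "ax": 0, "ay": 0, "az": 0}, {"x": 5.2, "y": 0, "z": 10, "ax": 0, "ay": 0, "az": 0}, {"x": 5.2, "y": 0, "z": 10, "ax": 0, "ay": 0, "az": 0}, {"x": 0, "y": 0, "z": 0, "ax": 0, "ay": 0, "az": 0}, {"x": 0, "y": 0, "z": 0, "ax": 0, "ay": 0, "az": 0}]}}

```text
t: 4.55
tcp_pos: [467.6, 119.5, 28.2]
tool_rot: [[-0.878, 0.011, 0.478], [0.002, 1.0, -0.019], [-0.478, -0.016, -0.878]]
ft_force: [0.4, 0.4, 0.0]
width: 35.0
finger_force: 0.0
```

```bash
python3 -c "
from h import *
s=env.read_state();print(s['joint_positions'])
a=env.camera('scene')[160:250,220:340,::-1];b=env.camera('wrist')[:,:,::-1]
go((500,119,24))
a=cv2.resize(a,(400,300),interpolation=cv2.INTER_CUBIC);b=cv2.resize(b,(400,300))
cv2.imwrite('pics/d2.png',np.hstack([a,b]))"
```

```text
[ 0.13  0.1  -1.03 -0.05 -0.08  0.12]
t 4.65 p [467.9  119.57  28.56] zax [ 0.48 -0.02 -0.88] xax [-0.88  0.   -0.48] F [-0.27 -0.06  0.48] w 35.50263547933857
[500. 119.  24.] shift tool [-26.01  -0.15  19.37]
```

View pics/d2.png

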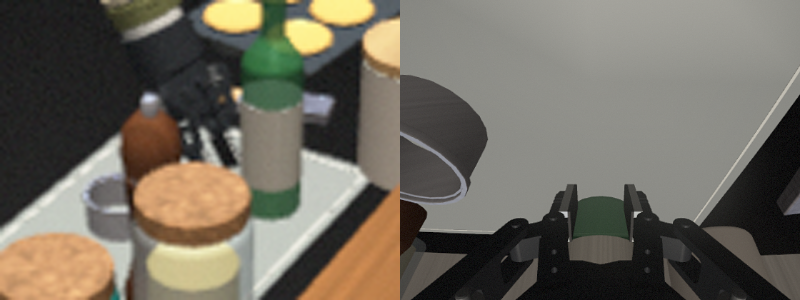

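Emit:
{"op": "jog_arm", "data": {"steps": [{"x": -3, "y": 0, "z": 5, "ax": 0, "ay": 0, "az": 0}, {"x": -3, "y": 0, "z": 5, "ax": 0, "ay": 0, "az": 0}, {"x": -2.6, "y": 0, "z": 1.4, "ax": 0, "ay": 0, "az": 0}, {"x": -2.6, "y": 0, "z": 1.4, "ax": 0, "ay": 0, "az": 0}, {"x": -2.6, "y": 0, "z": 1.4, "ax": 0, "ay": 0, "az": 0}, {"x": -2.6, "y": 0, "z": 1.4, "ax": 0, "ay": 0, "az": 0}, {"x": -1.7, "y": 0, "z": 1, "ax": 0, "ay": 0, "az": 0}, {"x": -1.7, "y": 0, "z": 1, "ax": 0, "ay": 0, "az": 0}]}}

```text
t: 5.45
tcp_pos: [492.6, 119.3, 21.3]
tool_rot: [[-0.879, 0.01, 0.476], [0.002, 1.0, -0.018], [-0.476, -0.015, -0.879]]
ft_force: [-4.6, 1.6, 2.9]
width: 34.7
finger_force: 2.6
```

```bash
python3 -c "
from h import *
s=env.read_state();print(s['joint_positions'])
go((500,119,22))"
```

```text
[ 0.12  0.16 -0.98 -0.06 -0.08  0.11]
t 5.45 p [492.55 119.29  21.29] zax [ 0.48 -0.02 -0.88] xax [-0.88  0.   -0.48] F [-4.62  1.56  2.93] w 34.70192428015453
[500. 119.  22.] shift tool [-6.89 -0.22  2.92]
```

Emit:
{"op": "jog_arm", "data": {"steps": [{"x": -3.5, "y": 0, "z": 1.9, "ax": 0, "ay": -0.012, "az": 0}, {"x": -3.5, "y": 0, "z": 1.9, "ax": 0, "ay": -0.012, "az": 0}, {"x": -3.5, "y": 0, "z": 2, "ax": 0, "ay": -0.012, "az": 0}, {"x": -3.5, "y": 0, "z": 2, "ax": 0, "ay": -0.012, "az": 0}, {"x": -3.4, "y": 0, "z": 2, "ax": 0, "ay": -0.012, "az": 0}, {"x": -3.4, "y": 0, "z": 2.1, "ax": 0, "ay": -0.012, "az": 0}, {"x": -3.4, "y": 0, "z": 2.1, "ax": 0, "ay": -0.012, "az": 0}, {"x": -3.4, "y": 0, "z": 2.2, "ax": 0, "ay": -0.012, "az": 0}, {"x": -3.3, "y": 0, "z": 2.2, "ax": 0, "ay": -0.012, "az": 0}, {"x": -3.3, "y": 0, "z": 2.2, "ax": 0, "ay": -0.012, "az": 0}]}}

```text
t: 6.45
tcp_pos: [533.4, 118.6, 22.0]
tool_rot: [[-0.815, 0.011, 0.58], [-0.0, 1.0, -0.019], [-0.58, -0.016, -0.815]]
ft_force: [-3.6, -0.5, -1.6]
width: 35.5
finger_force: 2.3
```

```bash
python3 -c "
from h import *
a=env.camera('scene')[150:240,230:350,::-1];b=env.camera('wrist')[:,:,::-1]
go((610,119,22))
a=cv2.resize(a,(400,300),interpolation=cv2.INTER_CUBIC);b=cv2.resize(b,(400,300))
cv2.imwrite('pics/d3.png',np.hstack([a,b]))"
```

```text
t 6.55 p [533.75 118.64  22.23] zax [ 0.58 -0.02 -0.81] xax [-0.81 -0.   -0.58] F [-2.19  0.46 -1.37] w 35.428311408459045
[610. 119.  22.] shift tool [-61.97   1.2   44.42]
```

View pics/d3.png

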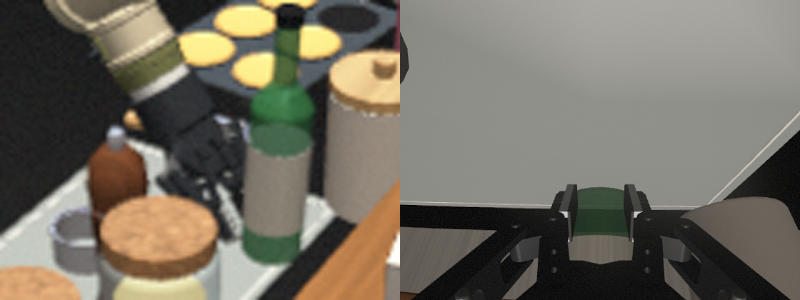

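The bottle slides upright in the finger cradle. I'll keep pushing.

Emit:
{"op": "jog_arm", "data": {"steps": [{"x": -4.1, "y": 0, "z": 2.9, "ax": 0, "ay": 0, "az": 0}, {"x": -4.1, "y": 0, "z": 2.9, "ax": 0, "ay": 0, "az": 0}, {"x": -4.1, "y": 0, "z": 2.9, "ax": 0, "ay": 0, "az": 0}, {"x": -4.1, "y": 0, "z": 2.9, "ax": 0, "ay": 0, "az": 0}, {"x": -4.1, "y": 0, "z": 2.9, "ax": 0, "ay": 0, "az": 0}, {"x": -4.1, "y": 0, "z": 2.9, "ax": 0, "ay": 0, "az": 0}, {"x": -4.1, "y": 0, "z": 2.9, "ax": 0, "ay": 0, "az": 0}, {"x": -4.1, "y": 0, "z": 2.9, "ax": 0, "ay": 0, "az": 0}, {"x": -4.1, "y": 0, "z": 2.9, "ax": 0, "ay": 0, "az": 0}, {"x": -4.1, "y": 0, "z": 2.9, "ax": 0, "ay": 0, "az": 0}]}}

```text
t: 7.55
tcp_pos: [583.7, 118.1, 22.2]
tool_rot: [[-0.815, 0.011, 0.579], [-0.0, 1.0, -0.019], [-0.579, -0.016, -0.815]]
ft_force: [-2.1, 0.1, -3.4]
width: 35.2
finger_force: 2.2
```

Emit:
{"op": "jog_arm", "data": {"steps": [{"x": -2.4, "y": 0, "z": 1.7, "ax": 0, "ay": 0, "az": 0}, {"x": -2.4, "y": 0, "z": 1.7, "ax": 0, "ay": 0, "az": 0}, {"x": -2.4, "y": 0, "z": 1.7, "ax": 0, "ay": 0, "az": 0}, {"x": -2.4, "y": 0, "z": 1.7, "ax": 0, "ay": 0, "az": 0}]}}

```text
t: 7.95
tcp_pos: [595.1, 118.0, 22.1]
tool_rot: [[-0.815, 0.011, 0.579], [-0.0, 1.0, -0.019], [-0.579, -0.016, -0.815]]
ft_force: [-2.9, 0.9, -2.5]
width: 35.1
finger_force: 2.2
```

```bash
python3 -c "
from h import *
go((610,119,22))"
```

```text
t 7.95 p [595.09 117.99  22.05] zax [ 0.58 -0.02 -0.82] xax [-0.82 -0.   -0.58] F [-2.93  0.89 -2.51] w 35.09894217542457
[610. 119.  22.] shift tool [-12.13   1.17   8.65]
```

Emit:
{"op": "jog_arm", "data": {"steps": [{"x": -1.6, "y": 0, "z": 1.15, "ax": 0, "ay": 0, "az": 0}, {"x": -1.6, "y": 0, "z": 1.15, "ax": 0, "ay": 0, "az": 0}, {"x": -1.6, "y": 0, "z": 1.15, "ax": 0, "ay": 0, "az": 0}, {"x": -1.2, "y": 0, "z": 0.9, "ax": 0, "ay": 0, "az": 0}]}}

```text
t: 8.35
tcp_pos: [602.7, 117.9, 22.2]
tool_rot: [[-0.815, 0.011, 0.579], [-0.0, 1.0, -0.019], [-0.579, -0.016, -0.815]]
ft_force: [-2.9, 0.3, -3.3]
width: 35.2
finger_force: 2.2
```

Emit:
{"op": "jog_arm", "data": {"steps": [{"x": -0.8, "y": 0, "z": 0.6, "ax": 0, "ay": 0, "az": 0}, {"x": -0.8, "y": 0, "z": 0.6, "ax": 0, "ay": 0, "az": 0}, {"x": -0.8, "y": 0, "z": 0.6, "ax": 0, "ay": 0, "az": 0}]}}

```text
t: 8.65
tcp_pos: [605.5, 117.9, 22.0]
tool_rot: [[-0.815, 0.011, 0.579], [-0.0, 1.0, -0.019], [-0.579, -0.016, -0.815]]
ft_force: [-3.4, -0.4, -3.3]
width: 35.2
finger_force: 2.2
```

Emit:
{"op": "jog_arm", "data": {"steps": [{"x": -0.8, "y": 0, "z": 0.6, "ax": 0, "ay": 0, "az": 0}, {"x": -0.8, "y": 0, "z": 0.6, "ax": 0, "ay": 0, "az": 0}, {"x": -0.8, "y": 0, "z": 0.6, "ax": 0, "ay": 0, "az": 0}]}}

```text
t: 8.95
tcp_pos: [608.6, 117.9, 22.0]
tool_rot: [[-0.815, 0.011, 0.579], [-0.0, 1.0, -0.019], [-0.579, -0.016, -0.815]]
ft_force: [-3.4, 0.6, -2.1]
width: 35.0
finger_force: 2.2
```

Emit:
{"op": "jog_arm", "data": {"steps": [{"x": -0.8, "y": 0, "z": 0.6, "ax": 0, "ay": 0, "az": 0}, {"x": -0.8, "y": 0, "z": 0.6, "ax": 0, "ay": 0, "az": 0}]}}

```text
t: 9.15
tcp_pos: [610.6, 117.8, 22.0]
tool_rot: [[-0.815, 0.011, 0.579], [-0.0, 1.0, -0.019], [-0.579, -0.016, -0.815]]
ft_force: [-3.3, 0.9, -2.9]
width: 35.0
finger_force: 2.2
```

Emit:
{"op": "jog_arm", "data": {"steps": [{"x": -0.8, "y": 0, "z": 0.6, "ax": 0, "ay": 0, "az": 0}, {"x": -0.8, "y": 0, "z": 0.6, "ax": 0, "ay": 0, "az": 0}]}}

```text
t: 9.35
tcp_pos: [612.6, 117.8, 21.9]
tool_rot: [[-0.815, 0.011, 0.579], [-0.0, 1.0, -0.019], [-0.579, -0.016, -0.815]]
ft_force: [-2.7, -0.3, -2.1]
width: 35.1
finger_force: 2.2
```

Emit:
{"op": "jog_arm", "data": {"steps": [{"x": -0.8, "y": 0, "z": 0.6, "ax": 0, "ay": 0, "az": 0}]}}

```text
t: 9.45
tcp_pos: [613.6, 117.8, 21.9]
tool_rot: [[-0.815, 0.011, 0.579], [-0.0, 1.0, -0.019], [-0.579, -0.016, -0.815]]
ft_force: [-3.0, -0.4, -3.0]
width: 35.8
finger_force: 2.2
```

```bash
python3 -c "
from h import *
a=env.camera('top')[120:225,200:340,::-1];b=env.camera('scene')[130:235,240:380,::-1]
go()
f=lambda a:cv2.resize(a,(400,300),interpolation=cv2.INTER_CUBIC)
cv2.imwrite('pics/d4.png',np.hstack([f(a),f(b)]))"
```

```text
t 9.55 p [613.82 117.82  22.02] zax [ 0.58 -0.02 -0.81] xax [-0.81 -0.   -0.58] F [-1.92 -1.   -1.8 ] w 35.050158653827545
```

View pics/d4.png

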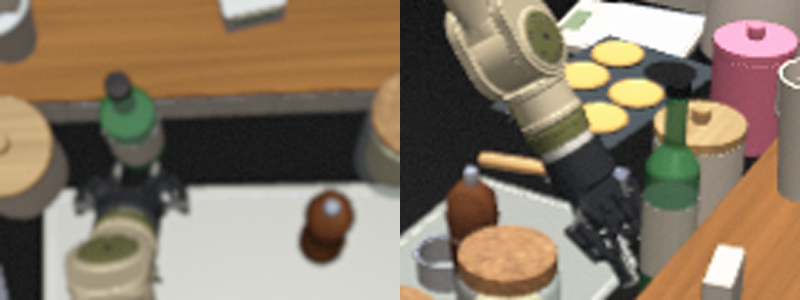

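Emit:
{"op": "jog_arm", "data": {"steps": [{"x": -0.8, "y": 0, "z": 0.6, "ax": 0, "ay": 0, "az": 0}, {"x": -0.8, "y": 0, "z": 0.6, "ax": 0, "ay": 0, "az": 0}]}}

```text
t: 9.75
tcp_pos: [615.4, 117.8, 21.7]
tool_rot: [[-0.815, 0.011, 0.579], [-0.0, 1.0, -0.019], [-0.579, -0.016, -0.815]]
ft_force: [-2.6, -0.5, -2.2]
width: 35.2
finger_force: 2.2
```

Emit:
{"op": "jog_arm", "data": {"steps": [{"x": -0.8, "y": 0, "z": 0.6, "ax": 0, "ay": 0, "az": 0}]}}

```text
t: 9.85
tcp_pos: [616.6, 117.8, 21.8]
tool_rot: [[-0.815, 0.011, 0.579], [-0.0, 1.0, -0.019], [-0.579, -0.016, -0.815]]
ft_force: [-3.4, 0.7, -2.4]
width: 35.1
finger_force: 2.2
```

Emit:
{"op": "jog_arm", "data": {"steps": [{"x": -0.8, "y": 0, "z": 0.6, "ax": 0, "ay": 0, "az": 0}]}}

```text
t: 9.95
tcp_pos: [617.5, 117.7, 21.7]
tool_rot: [[-0.815, 0.011, 0.579], [-0.0, 1.0, -0.019], [-0.579, -0.016, -0.815]]
ft_force: [-4.3, -0.4, -3.2]
width: 35.1
finger_force: 2.4
```

Emit:
{"op": "jog_arm", "data": {"steps": [{"x": -0.8, "y": 0, "z": 0.6, "ax": 0, "ay": 0, "az": 0}]}}

```text
t: 10.05
tcp_pos: [617.8, 117.7, 21.3]
tool_rot: [[-0.816, 0.011, 0.578], [-0.001, 1.0, -0.019], [-0.578, -0.016, -0.816]]
ft_force: [-10.3, 0.4, 3.8]
width: 35.3
finger_force: 4.7
```

Emit:
{"op": "jog_arm", "data": {"steps": [{"x": -0.4, "y": 0, "z": 0.3, "ax": 0, "ay": 0, "az": 0}]}}

```text
t: 10.15
tcp_pos: [617.9, 117.7, 21.2]
tool_rot: [[-0.816, 0.011, 0.578], [-0.001, 1.0, -0.019], [-0.578, -0.016, -0.816]]
ft_force: [-10.8, -0.5, 5.3]
width: 35.1
finger_force: 5.2
```

The bottle has reached the shelf (push force rose to 10 N). Retreating.

Emit:
{"op": "jog_arm", "data": {"steps": [{"x": 2, "y": 0, "z": -1.5, "ax": 0, "ay": 0, "az": 0}, {"x": 4, "y": 0, "z": -2.9, "ax": 0, "ay": 0, "az": 0}, {"x": 12, "y": 0, "z": -8.6, "ax": 0, "ay": 0, "az": 0}, {"x": 20, "y": 0, "z": -14.3, "ax": 0, "ay": 0, "az": 0}, {"x": 20, "y": 0, "z": -14.3, "ax": 0, "ay": 0, "az": 0}, {"x": 16, "y": 0, "z": -22, "ax": 0, "ay": 0, "az": 0}, {"x": 0, "y": 0, "z": -30, "ax": 0, "ay": 0.06, "az": 0}, {"x": 0, "y": 0, "z": -30, "ax": 0, "ay": 0.06, "az": 0}, {"x": 0, "y": 0, "z": -30, "ax": 0, "ay": 0, "az": 0}, {"x": 0, "y": 0, "z": 0, "ax": 0, "ay": 0, "az": 0}]}}

```text
t: 11.15
tcp_pos: [479.6, 122.1, 113.9]
tool_rot: [[-0.874, 0.011, 0.485], [0.002, 1.0, -0.018], [-0.485, -0.015, -0.874]]
ft_force: [0.2, -0.0, 0.2]
width: 35.1
finger_force: 0.0
```

```bash
python3 -c "
from h import *
a=env.camera('top')[:,:,::-1]
cv2.imwrite('pics/top1.png',a)
go((450,-123,110))
c=a[120:225,200:340]
cv2.imwrite('pics/d5.png',cv2.resize(c,(800,600),interpolation=cv2.INTER_CUBIC))"
```

```text
t 11.2 p [479.08 121.87 112.02] zax [ 0.48 -0.02 -0.88] xax [-0.88  0.   -0.48] F [ 0.   -0.1  -0.67] w 35.00227462366443
[ 450. -123.  110.] shift tool [  25.85 -245.12   -7.73]
```

View pics/d5.png

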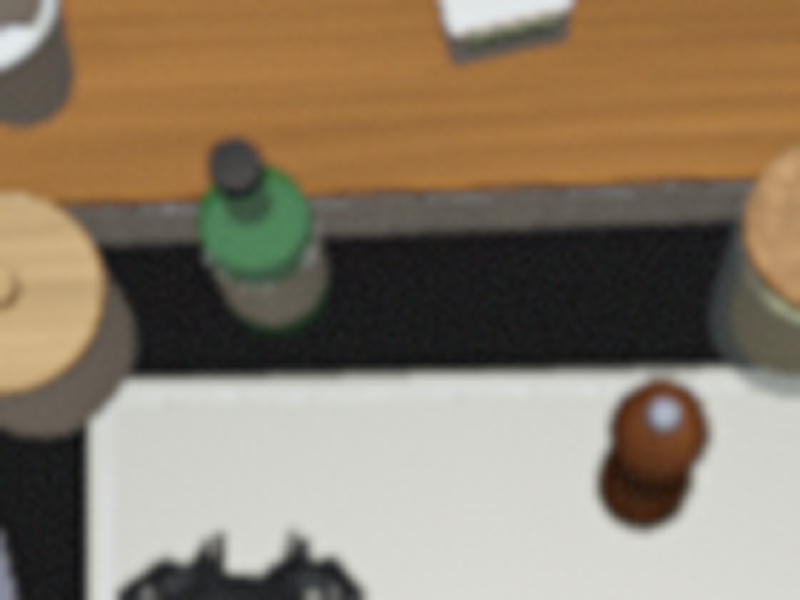

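Bottle (crop 255,240) stands upright against the shelf, and the canister and jar are unmoved; mill foot is at (645,480). Next I move behind the mill with the heading turned slightly left, away from the jar.

Emit:
{"op": "jog_arm", "data": {"steps": [{"x": 12, "y": 0, "z": -20, "ax": 0, "ay": 0, "az": 0}, {"x": 0, "y": -41, "z": -6, "ax": 0, "ay": 0, "az": 0}, {"x": 0, "y": -41, "z": -6, "ax": 0, "ay": 0, "az": 0}, {"x": 0, "y": -41, "z": -6, "ax": 0, "ay": 0, "az": 0}, {"x": 0, "y": -41, "z": -6, "ax": 0, "ay": 0, "az": 0}, {"x": 0, "y": -41, "z": -6, "ax": 0, "ay": 0, "az": 0}, {"x": 0, "y": -42, "z": 0, "ax": 0, "ay": 0, "az": 0}, {"x": 0, "y": 0, "z": 0, "ax": -0.073, "ay": 0, "az": -0.131}, {"x": 0, "y": 0, "z": 0, "ax": -0.073, "ay": 0, "az": -0.131}, {"x": 0, "y": 0, "z": 0, "ax": 0, "ay": 0, "az": 0}]}}

```text
t: 12.2
tcp_pos: [440.0, -127.5, 149.8]
tool_rot: [[-0.844, -0.282, 0.456], [-0.254, 0.959, 0.123], [-0.472, -0.012, -0.882]]
ft_force: [-0.3, -0.5, -0.3]
width: 34.8
finger_force: 0.0
```

```bash
python3 -c "
from h import *
s=env.read_state();print(s['joint_positions'])
for n,u,z in[('bottle near edge',(278,332),0),('mill near edge',(643,527),0),('mill head',(660,428),215),('b shoulder',(255,225),170)]:
    print(n,onz('top',(200+u[0]*140/800,120+u[1]*105/600),z)[0])
go((464,-119,110),(464,-119,40),(470,-117,22))"
```

```text
[-0.71 -0.11 -0.78  0.61  0.4  -0.94]
bottle near edge [627.17 116.52   0.  ]
mill near edge [504.75 -99.25   0.  ]
mill head [525.88 -98.2  215.  ]
b shoulder [649.89 115.09 170.  ]
t 12.2 p [ 440.03 -127.49  149.82] zax [ 0.46  0.12 -0.88] xax [-0.84 -0.25 -0.47] F [-0.3  -0.55 -0.34] w 34.827193016359104
[ 464. -119.  110.] shift tool [-3.61  1.87 47.07]
[ 464. -119.   40.] shift tool [33.02  0.84 61.72]
[ 470. -117.   22.] shift tool [ 2.92  0.44 18.85]
```

Emit:
{"op": "jog_arm", "data": {"steps": [{"x": -1.8, "y": 1.5, "z": 23.5, "ax": 0, "ay": 0, "az": 0}, {"x": -1.8, "y": 1.5, "z": 23.5, "ax": 0, "ay": 0, "az": 0}, {"x": 11, "y": 0, "z": 20.5, "ax": 0, "ay": 0, "az": 0}, {"x": 11, "y": 0, "z": 20.5, "ax": 0, "ay": 0, "az": 0}, {"x": 11, "y": 0, "z": 20.5, "ax": 0, "ay": 0, "az": 0}, {"x": 1, "y": 0, "z": 8, "ax": 0, "ay": 0, "az": 0}, {"x": 0, "y": 0, "z": 0, "ax": 0, "ay": 0, "az": 0}, {"x": 0, "y": 0, "z": 0, "ax": 0, "ay": 0, "az": 0}]}}

```text
t: 13.0
tcp_pos: [466.2, -115.0, 33.7]
tool_rot: [[-0.843, -0.284, 0.456], [-0.256, 0.959, 0.124], [-0.472, -0.012, -0.881]]
ft_force: [-0.0, 0.7, 0.4]
width: 35.3
finger_force: 0.0
```

```bash
python3 -c "
from h import *
s=env.read_state();print(s['joint_positions'])
b=env.camera('wrist')[:,:,::-1];a=env.camera('top')[140:245,240:380,::-1]
go((470,-116,21),(480,-113,21))
f=lambda a:cv2.resize(a,(400,300),interpolation=cv2.INTER_CUBIC)
cv2.imwrite('pics/d6.png',np.hstack([f(a),f(b)]))"
```

```text
[-0.64  0.12 -0.93  0.2   0.38 -0.87]
t 13.1 p [ 466.55 -115.49   34.37] zax [ 0.46  0.12 -0.88] xax [-0.84 -0.26 -0.47] F [ 0.6  -0.64  0.85] w 35.28661117284587
[ 470. -116.   21.] shift tool [ 3.55 -1.29 13.29]
[ 480. -113.   21.] shift tool [-9.2   0.03  4.94]
```

View pics/d6.png

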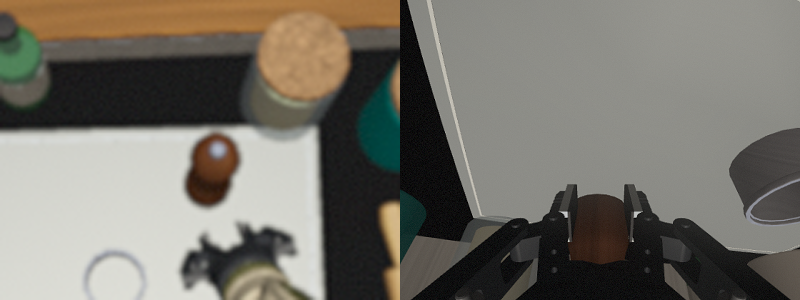

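The mill (wrist view 600,225) is centred between the fingers; the jar is clear to the left and the cutter to the right. That makes 11 pictures, over the limit of 10, so I'll view no more and check by numbers only.

Emit:
{"op": "jog_arm", "data": {"steps": [{"x": 1.8, "y": -0.5, "z": 6.5, "ax": 0, "ay": 0, "az": 0}, {"x": 1.8, "y": 0, "z": 6.5, "ax": 0, "ay": 0, "az": 0}, {"x": -2.6, "y": 0, "z": 1.4, "ax": 0, "ay": 0, "az": 0}, {"x": -2.6, "y": 0, "z": 1.4, "ax": 0, "ay": 0, "az": 0}, {"x": -2.6, "y": 0, "z": 1.4, "ax": 0, "ay": 0, "az": 0}, {"x": -2.6, "y": 0, "z": 1.4, "ax": 0, "ay": 0, "az": 0}, {"x": -2.6, "y": 0, "z": 1.4, "ax": 0, "ay": 0, "az": 0}, {"x": -1.8, "y": 0, "z": 1, "ax": 0, "ay": 0, "az": 0}, {"x": -1.8, "y": 0, "z": 1, "ax": 0, "ay": 0, "az": 0}]}}

```text
t: 14.0
tcp_pos: [487.0, -109.4, 20.0]
tool_rot: [[-0.844, -0.285, 0.455], [-0.257, 0.959, 0.124], [-0.472, -0.012, -0.882]]
ft_force: [0.5, 0.5, 0.4]
width: 35.2
finger_force: 0.0
```

Emit:
{"op": "jog_arm", "data": {"steps": [{"x": -1.8, "y": 0, "z": 1, "ax": 0, "ay": 0, "az": 0}, {"x": -1.8, "y": 0, "z": 1, "ax": 0, "ay": 0, "az": 0}, {"x": -1.8, "y": 0, "z": 1, "ax": 0, "ay": 0, "az": 0}]}}

```text
t: 14.3
tcp_pos: [492.8, -107.6, 19.9]
tool_rot: [[-0.844, -0.285, 0.455], [-0.256, 0.959, 0.124], [-0.472, -0.012, -0.882]]
ft_force: [0.0, 0.0, 0.4]
width: 34.8
finger_force: 0.0
```

Emit:
{"op": "jog_arm", "data": {"steps": [{"x": -2.5, "y": 0, "z": -0.3, "ax": 0, "ay": 0, "az": 0}, {"x": -1.8, "y": 0, "z": 1, "ax": 0, "ay": 0, "az": 0}, {"x": -1.8, "y": 0, "z": 1, "ax": 0, "ay": 0, "az": 0}]}}

```text
t: 14.6
tcp_pos: [498.5, -105.9, 21.1]
tool_rot: [[-0.844, -0.284, 0.455], [-0.256, 0.959, 0.124], [-0.471, -0.012, -0.882]]
ft_force: [-2.2, -1.1, -0.8]
width: 35.2
finger_force: 0.8
```

Emit:
{"op": "jog_arm", "data": {"steps": [{"x": -1.8, "y": 0, "z": 1, "ax": 0, "ay": 0, "az": 0}, {"x": -1.8, "y": 0, "z": 1, "ax": 0, "ay": 0, "az": 0}]}}

```text
t: 14.8
tcp_pos: [502.5, -104.6, 21.0]
tool_rot: [[-0.844, -0.285, 0.455], [-0.256, 0.959, 0.124], [-0.472, -0.012, -0.882]]
ft_force: [-0.9, -1.1, -0.4]
width: 34.7
finger_force: 0.8
```

Emit:
{"op": "jog_arm", "data": {"steps": [{"x": -3.5, "y": 0, "z": 1.9, "ax": 0, "ay": -0.012, "az": 0}, {"x": -3.5, "y": 0, "z": 1.9, "ax": 0, "ay": -0.012, "az": 0}, {"x": -3.5, "y": 0, "z": 2, "ax": 0, "ay": -0.012, "az": 0}, {"x": -3.5, "y": 0, "z": 2, "ax": 0, "ay": -0.012, "az": 0}, {"x": -3.4, "y": 0, "z": 2, "ax": 0, "ay": -0.012, "az": 0}, {"x": -3.4, "y": 0, "z": 2.1, "ax": 0, "ay": -0.012, "az": 0}, {"x": -3.4, "y": 0, "z": 2.1, "ax": 0, "ay": -0.012, "az": 0}, {"x": -3.4, "y": 0, "z": 2.2, "ax": 0, "ay": -0.012, "az": 0}, {"x": -3.3, "y": 0, "z": 2.2, "ax": 0, "ay": -0.012, "az": 0}, {"x": -3.3, "y": 0, "z": 2.2, "ax": 0, "ay": -0.012, "az": 0}]}}

```text
t: 15.8
tcp_pos: [541.2, -93.2, 21.3]
tool_rot: [[-0.782, -0.285, 0.554], [-0.24, 0.959, 0.154], [-0.575, -0.012, -0.818]]
ft_force: [-1.4, -0.4, -1.8]
width: 35.3
finger_force: 0.9
```

Emit:
{"op": "jog_arm", "data": {"steps": [{"x": -4.1, "y": 0, "z": 2.9, "ax": 0, "ay": 0, "az": 0}, {"x": -4.1, "y": 0, "z": 2.9, "ax": 0, "ay": 0, "az": 0}, {"x": -4.1, "y": 0, "z": 2.9, "ax": 0, "ay": 0, "az": 0}, {"x": -4.1, "y": 0, "z": 2.9, "ax": 0, "ay": 0, "az": 0}]}}

```text
t: 16.2
tcp_pos: [560.7, -87.5, 21.3]
tool_rot: [[-0.783, -0.285, 0.553], [-0.24, 0.958, 0.154], [-0.574, -0.012, -0.819]]
ft_force: [-1.0, -0.3, -0.8]
width: 35.0
finger_force: 0.9
```

```bash
cat > m.py <<'E'
from h import *
a=env.camera('top');hsv=cv2.cvtColor(a,cv2.COLOR_RGB2HSV);cv2.imwrite('pics/last.png',a[:,:,::-1])
m=((hsv[...,0]<14)&(hsv[...,1]>120)&(hsv[...,2]>25)&(hsv[...,2]<170)).astype(np.uint8)
m[:140]=0;m[245:]=0;m[:,:262]=0;m[:,350:]=0
n,l,st,c=cv2.connectedComponentsWithStats(m);i=1+st[1:,4].argmax();print('mill blob',st[i],c[i])
x,y,w,h=st[i][:4];print('head ctr z210',onz('top',(x+w/2+1.5,y+8),210)[0],'foot near edge',onz('top',(c[i][0]-1,y+h),0)[0])
go((624,-66,22))
E
python3 m.py
```

```text
mill blob [298 164  19  29 360] [306.39 178.25]
head ctr z210 [596.68 -81.03 210.  ] foot near edge [571.35 -76.72   0.  ]
t 16.25 p [561.5  -87.52  21.64] zax [ 0.55  0.15 -0.82] xax [-0.78 -0.24 -0.57] F [-0.64 -0.45 -0.66] w 35.009015378801074
[624. -66.  22.] shift tool [-54.26   2.78  37.65]
```

Emit:
{"op": "jog_arm", "data": {"steps": [{"x": -3.7, "y": 0, "z": 2.6, "ax": 0, "ay": 0, "az": 0}, {"x": -3.7, "y": 0, "z": 2.6, "ax": 0, "ay": 0, "az": 0}, {"x": -3.7, "y": 0, "z": 2.6, "ax": 0, "ay": 0, "az": 0}, {"x": -3.7, "y": 0, "z": 2.6, "ax": 0, "ay": 0, "az": 0}, {"x": -3.7, "y": 0, "z": 2.6, "ax": 0, "ay": 0, "az": 0}, {"x": -3.7, "y": 0, "z": 2.6, "ax": 0, "ay": 0, "az": 0}, {"x": -3.7, "y": 0, "z": 2.6, "ax": 0, "ay": 0, "az": 0}, {"x": -3.7, "y": 0, "z": 2.6, "ax": 0, "ay": 0, "az": 0}, {"x": -3.7, "y": 0, "z": 2.6, "ax": 0, "ay": 0, "az": 0}, {"x": -3.7, "y": 0, "z": 2.6, "ax": 0, "ay": 0, "az": 0}]}}

```text
t: 17.25
tcp_pos: [603.8, -74.6, 21.2]
tool_rot: [[-0.783, -0.285, 0.553], [-0.24, 0.959, 0.154], [-0.574, -0.012, -0.819]]
ft_force: [-2.6, -1.2, 0.0]
width: 35.3
finger_force: 1.3
```

Emit:
{"op": "jog_arm", "data": {"steps": [{"x": -1.6, "y": 0, "z": 1.15, "ax": 0, "ay": 0, "az": 0}, {"x": -1.6, "y": 0, "z": 1.15, "ax": 0, "ay": 0, "az": 0}, {"x": -1.6, "y": 0, "z": 1.15, "ax": 0, "ay": 0, "az": 0}, {"x": -1.2, "y": 0, "z": 0.9, "ax": 0, "ay": 0, "az": 0}]}}

```text
t: 17.65
tcp_pos: [610.6, -72.6, 21.1]
tool_rot: [[-0.783, -0.285, 0.553], [-0.24, 0.959, 0.154], [-0.574, -0.012, -0.819]]
ft_force: [-3.1, -0.5, 0.8]
width: 34.8
finger_force: 1.4
```

Emit:
{"op": "jog_arm", "data": {"steps": [{"x": -0.8, "y": 0, "z": 0.55, "ax": 0, "ay": 0, "az": 0}, {"x": -0.8, "y": 0, "z": 0.55, "ax": 0, "ay": 0, "az": 0}, {"x": -0.8, "y": 0, "z": 0.55, "ax": 0, "ay": 0, "az": 0}]}}

```text
t: 17.95
tcp_pos: [613.4, -71.8, 21.1]
tool_rot: [[-0.783, -0.285, 0.553], [-0.24, 0.959, 0.154], [-0.574, -0.012, -0.819]]
ft_force: [-2.1, -1.7, 1.3]
width: 35.0
finger_force: 1.4
```

Emit:
{"op": "jog_arm", "data": {"steps": [{"x": -0.8, "y": 0, "z": 0.55, "ax": 0, "ay": 0, "az": 0}, {"x": -0.8, "y": 0, "z": 0.55, "ax": 0, "ay": 0, "az": 0}, {"x": -0.8, "y": 0, "z": 0.55, "ax": 0, "ay": 0, "az": 0}]}}

```text
t: 18.25
tcp_pos: [616.2, -71.0, 21.1]
tool_rot: [[-0.783, -0.285, 0.553], [-0.24, 0.959, 0.154], [-0.574, -0.012, -0.819]]
ft_force: [-2.6, -1.7, 0.3]
width: 35.3
finger_force: 1.4
```

Emit:
{"op": "jog_arm", "data": {"steps": [{"x": -0.8, "y": 0, "z": 0.55, "ax": 0, "ay": 0, "az": 0}, {"x": -0.8, "y": 0, "z": 0.55, "ax": 0, "ay": 0, "az": 0}]}}

```text
t: 18.45
tcp_pos: [618.0, -70.4, 21.1]
tool_rot: [[-0.783, -0.285, 0.553], [-0.24, 0.959, 0.154], [-0.574, -0.012, -0.819]]
ft_force: [-2.7, -0.9, 1.1]
width: 35.2
finger_force: 1.4
```

Emit:
{"op": "jog_arm", "data": {"steps": [{"x": -0.8, "y": 0, "z": 0.55, "ax": 0, "ay": 0, "az": 0}, {"x": -0.8, "y": 0, "z": 0.55, "ax": 0, "ay": 0, "az": 0}]}}

```text
t: 18.65
tcp_pos: [619.9, -69.8, 21.1]
tool_rot: [[-0.783, -0.285, 0.553], [-0.24, 0.959, 0.154], [-0.574, -0.012, -0.819]]
ft_force: [-2.9, -0.6, 1.1]
width: 35.3
finger_force: 1.4
```

Emit:
{"op": "jog_arm", "data": {"steps": [{"x": -0.8, "y": 0, "z": 0.55, "ax": 0, "ay": 0, "az": 0}, {"x": -0.8, "y": 0, "z": 0.55, "ax": 0, "ay": 0, "az": 0}]}}

```text
t: 18.85
tcp_pos: [621.8, -69.3, 21.1]
tool_rot: [[-0.783, -0.285, 0.553], [-0.24, 0.959, 0.154], [-0.574, -0.012, -0.819]]
ft_force: [-2.5, -0.8, 1.9]
width: 35.4
finger_force: 1.4
```

Emit:
{"op": "jog_arm", "data": {"steps": [{"x": -0.8, "y": 0, "z": 0.55, "ax": 0, "ay": 0, "az": 0}]}}

```text
t: 18.95
tcp_pos: [622.7, -69.0, 21.1]
tool_rot: [[-0.783, -0.285, 0.553], [-0.24, 0.959, 0.154], [-0.574, -0.012, -0.819]]
ft_force: [-2.4, -0.1, 1.3]
width: 35.2
finger_force: 1.4
```

Emit:
{"op": "jog_arm", "data": {"steps": [{"x": -0.8, "y": 0, "z": 0.55, "ax": 0, "ay": 0, "az": 0}]}}

```text
t: 19.05
tcp_pos: [623.6, -68.7, 21.1]
tool_rot: [[-0.783, -0.285, 0.553], [-0.24, 0.959, 0.154], [-0.574, -0.012, -0.819]]
ft_force: [-2.2, -1.3, 1.0]
width: 35.0
finger_force: 1.4
```

Emit:
{"op": "jog_arm", "data": {"steps": [{"x": -0.8, "y": 0, "z": 0.55, "ax": 0, "ay": 0, "az": 0}]}}

```text
t: 19.15
tcp_pos: [624.6, -68.5, 21.1]
tool_rot: [[-0.783, -0.285, 0.553], [-0.24, 0.959, 0.154], [-0.574, -0.012, -0.819]]
ft_force: [-2.9, -1.3, 0.0]
width: 35.4
finger_force: 1.3
```

Emit:
{"op": "jog_arm", "data": {"steps": [{"x": -0.8, "y": 0, "z": 0.55, "ax": 0, "ay": 0, "az": 0}]}}

```text
t: 19.25
tcp_pos: [625.5, -68.2, 21.1]
tool_rot: [[-0.783, -0.285, 0.553], [-0.24, 0.959, 0.154], [-0.574, -0.012, -0.819]]
ft_force: [-1.7, -0.3, 0.9]
width: 35.2
finger_force: 1.3
```

Emit:
{"op": "jog_arm", "data": {"steps": [{"x": -0.8, "y": 0, "z": 0.55, "ax": 0, "ay": 0, "az": 0}]}}

```text
t: 19.35
tcp_pos: [626.4, -67.9, 21.2]
tool_rot: [[-0.783, -0.285, 0.553], [-0.24, 0.959, 0.154], [-0.574, -0.012, -0.819]]
ft_force: [-2.6, -0.6, 0.1]
width: 35.2
finger_force: 1.3
```

Emit:
{"op": "jog_arm", "data": {"steps": [{"x": -0.8, "y": 0, "z": 0.55, "ax": 0, "ay": 0, "az": 0}]}}

```text
t: 19.45
tcp_pos: [627.1, -67.6, 21.0]
tool_rot: [[-0.783, -0.285, 0.553], [-0.24, 0.959, 0.154], [-0.574, -0.012, -0.819]]
ft_force: [-4.5, -2.1, 2.4]
width: 34.9
finger_force: 2.7
```

Force is rising at the shelf, so one more small step, then retreat.

Emit:
{"op": "jog_arm", "data": {"steps": [{"x": -0.4, "y": 0, "z": 0.3, "ax": 0, "ay": 0, "az": 0}]}}

```text
t: 19.55
tcp_pos: [627.3, -67.6, 20.9]
tool_rot: [[-0.784, -0.284, 0.552], [-0.239, 0.959, 0.154], [-0.573, -0.012, -0.819]]
ft_force: [-7.5, -2.2, 3.6]
width: 34.9
finger_force: 3.6
```

Emit:
{"op": "jog_arm", "data": {"steps": [{"x": 2, "y": 0, "z": -1.5, "ax": 0, "ay": 0, "az": 0}, {"x": 4, "y": 0, "z": -2.9, "ax": 0, "ay": 0, "az": 0}, {"x": 12, "y": 0, "z": -8.6, "ax": 0, "ay": 0, "az": 0}, {"x": 20, "y": 0, "z": -14.3, "ax": 0, "ay": 0, "az": 0}, {"x": 20, "y": 0, "z": -14.3, "ax": 0, "ay": 0, "az": 0}, {"x": 16, "y": 0, "z": -22, "ax": 0, "ay": 0, "az": 0}, {"x": 0, "y": 0, "z": -30, "ax": 0, "ay": 0.06, "az": 0}, {"x": 0, "y": 0, "z": -40, "ax": 0, "ay": 0.06, "az": 0}, {"x": 0, "y": 0, "z": -40, "ax": 0, "ay": 0, "az": 0}, {"x": 0, "y": 0, "z": 0, "ax": 0, "ay": 0, "az": 0}]}}

```text
t: 20.55
tcp_pos: [480.5, -112.1, 129.7]
tool_rot: [[-0.841, -0.284, 0.462], [-0.258, 0.959, 0.12], [-0.477, -0.018, -0.879]]
ft_force: [0.3, -0.8, 0.2]
width: 35.0
finger_force: 0.0
```

```bash
cat >> m.py <<'E'
# bottle: green shoulder blob; and frame difference for static things against first picture
g=((hsv[...,0]>50)&(hsv[...,0]<85)&(hsv[...,1]>90)&(hsv[...,2]>50)).astype(np.uint8);g[:130]=0;g[230:]=0;g[:,:215]=0;g[:,290:]=0
n,l,st,c=cv2.connectedComponentsWithStats(g);i=1+st[1:,4].argmax();x,y,w,h=st[i][:4];print('green',st[i],'bottle shoulder',onz('top',(x+w/2,y+h-w/2),165)[0])
o=cv2.imread('pics/top0.png')[:,:,::-1]
for k,(x0,y0,x1,y1) in dict(can=(180,150,224,200),jar=(322,140,364,194),cutter=(266,224,296,254),brush=(183,205,215,275),pin=(368,205,412,340),mug=(178,100,215,145),tin=(92,215,186,288),jug=(408,165,460,230)).items():
    A,B=[cv2.cvtColor(np.ascontiguousarray(q[y0:y1,x0:x1]),cv2.COLOR_RGB2GRAY).astype(np.float32) for q in(o,a)]
    print(k,'px shift',np.array(cv2.phaseCorrelate(A,B)[0]),'mean diff',abs(A-B).mean())
E
python3 m.py
```

```text
mill blob [291 145  19  31 394] [299.55 160.73]
head ctr z210 [655.67 -61.52 210.  ] foot near edge [631.01 -54.76   0.  ]
t 20.6 p [ 480.26 -111.65  127.57] zax [ 0.46  0.12 -0.88] xax [-0.84 -0.26 -0.48] F [-0.28 -0.08 -0.64] w 34.95698290950504
[624. -66.  22.] shift tool [-82.5    4.78 164.5 ]
green [235 150  19  18 193] bottle shoulder [653.98 115.91 165.  ]
can px shift [ 0.58 -0.01] mean diff 1.2468182
jar px shift [ 0.44 -0.03] mean diff 1.5498236
cutter px shift [-0.01  0.13] mean diff 1.0477778
brush px shift [0.05 0.01] mean diff 1.6705357
pin px shift [0.52 0.55] mean diff 1.726431
mug px shift [-0.01  0.46] mean diff 1.2024024
tin px shift [-0.06  0.45] mean diff 1.2908773
jug px shift [ 0.01 -0.  ] mean diff 1.3899409
```

Emit:
{"op": "jog_arm", "data": {"steps": [{"x": 0, "y": 0, "z": 0, "ax": 0, "ay": 0, "az": 0}, {"x": 0, "y": 0, "z": 0, "ax": 0, "ay": 0, "az": 0}, {"x": 0, "y": 0, "z": 0, "ax": 0, "ay": 0, "az": 0}]}}

```text
t: 20.9
tcp_pos: [478.8, -109.5, 123.0]
tool_rot: [[-0.845, -0.285, 0.453], [-0.256, 0.958, 0.126], [-0.47, -0.01, -0.883]]
ft_force: [0.1, 0.0, -0.4]
width: 35.0
finger_force: 0.0
```

```bash
python3 -c "
from station import env
print(env.close_job())"
```

```text
the job is handed in; nothing more can be done
None
```

The job is handed in at about 21 s (no verdict came back): by force and top-camera measurements, the mill and bottle stand upright against the shelf between canister and jar, nothing else moved and the hand is clear, but I viewed 11 pictures, one over the limit of 10.

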